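# Call up lamp scene 4-2-5 for the dolls' house and bring up its level

## Robot

A 7-joint arm with a two-finger parallel gripper is mounted at the origin on the work surface. World frame = base frame: x ahead of the robot, y to its left, z up, the work surface at z = 0. Lengths are in mm, angles in rad, forces in N, time in s.
With the tool pointing down it reaches from about 375 to 925 mm from the base axis. Payload 3.1 kg.
Tool frame: the origin (TCP) lies midway between the tips of the shut fingers; the grasp point (between the pads) lies grasp_offset behind it (grasp_offset is the distance from the TCP to the grasp point, in mm); z points along the fingers, y is the line along which they close (so a half turn about z gives the same grasp; the last joint's range is limited). The gripper opens to 85 mm and grips with 20 to 120 N. Pads are 22 mm wide; open, the fingers measure 114 mm over their backs; the gripper's body (76 mm by 85 mm) begins 54 mm behind the grasp point. The pads swing forward as they close: fully open they stand 13 mm farther back than shut.
Start: joints at [-1.416, 0.383, 0.044, 1.598, -0.018, 1.161, -0.05], TCP at [162.552, 629.349, 231.269] pointing down, gripper open.
Joint ranges: [-2.61, 2.61], [-0.41, 2.15], [-1.48, 1.57], [0, 2.5], [-1.57, 4.71], [0.05, 1.97], [-2.85, 2.85]. Speed limits (rad/s): [2.79, 2.79, 3.14, 3.14, 3.14, 3.14, 3.14].

## Interface

Orientations are given as a unit quaternion [w, x, y, z].
In Python, from bench import * gives the robot as it stands. The module is installed in compiled form; this text tells all that it offers.
- The arm moves only by the shell command python3 -m handwheel 'ROWS' [FORCE]. ROWS is JSON, a list of rows, each a list of 5 numbers: the shift along the tool's x, y, z in m, then the turn about the tool's z in rad, then the closure, from 0 (fully open) to 1 (shut). A call has 1 to 12 rows; each row shifts and turns the commanded pose from where the row before left it, along the tool's axes as they then stand; what a row does not reach is not made up. A row lasts 1/12 s, in which the tool goes at most 41.7 mm and 7.16 degrees, less where a joint would pass 70% of its speed; a pose out of reach is approached as far as the arm can. A call is refused whole if a number of a shift passes 0.0417 or a number of a turn 0.125, either way. A call with a gripper value outside its range is refused whole. The fingers move at their own pace and stop on an object; FORCE is the grip in N (left out, the last holds). Time passes only in rows, so rows that do not move let the fingers close. It gives the time, the measured TCP pose, the force, the opening and the grip force at its end, in the units of the state.
- get_obs(): the state, without advancing time (a new reading comes with each control period).
- capture(name): name is "scene" or "top"; returns a dict with "color" (400x640x3 uint8, red, green, blue), "range_z" (400x640 float32, mm along the optical axis (not along the pixel's ray), 0 where there is no reading), "fx", "fy", "cx", "cy" (pixels), "eye" and "orientation" of the camera in the world. Camera axes: x right, y down, z forward; pixel columns grow to the right and rows downward; lengths in mm; the calibration is good to about 2 mm. A picture is of the moment at which its call begins.
- job_done(): hands the job in; it is judged then, once.
Trained networks look in a picture, given as the dict that the camera call returned (one of the last four; its "shot" number tells which), for a name from the list of things; names that differ only in an ending like _2 or _b are one class to them, and where a whole thing is asked for, a point or a joint stands for the part that bears it (a point fixed in the world has none). Each returns a list of dicts, best first, with "p" (0 to 1); they miss things now and then, are a little off and sometimes report something else, mostly with a low value. They report only what shows in the picture. A call takes as long as a camera call. They do not tell look-alikes from the thing itself.
- recognise(picture, target): "rect" ([left, top, right, bottom] in pixels, round what is visible of it).
The state is a dict: "time_s": time; "q": joint angles; "qd": joint speeds; "joint_torque": joint torques, N m; "tool_pos": TCP position; "tool_rot": TCP orientation; "wrist_force": force on the tool from outside, world axes, zero at the start; "ft_torque": the same for the moment, N m; "finger_gap": opening from 0.0 (shut) to 1.0 (fully open); "gripper_force": force on a finger pad.
Only numpy, scipy, OpenCV 4.12 (cv2) and the standard library are available. Lean on these libraries where they do the work, as an engineer would, in place of code of your own. Each camera call takes 0.05 s, during which the arm holds its last target. There are 200 camera calls.

## Task

On the lamp controls of the dolls' house, first roll the three dotted thumbwheels to the scene number 4-2-5, reading left to right as seen from the robot, with the face of that many dots squarely on top of each wheel. Then turn the inner pointer knob of the dimmer clockwise until it points straight at the long ridge, without disturbing the outer collar around it. Leave the wheels on their number and the miniatures on the ledge where they are.

Things in the scene. Friction and masses are not known exactly. Their poses are not given: they have to be found in the camera images.
- selector: fixed low wooden box, 110 (x) by 190 (y) by 40 mm high, three thumbwheels in a row along its y; origin at the centre of its underside on the ledge; +x away from the robot, +y to the left (yawed up to 0.3 rad). Brass bearing blocks at y = +-87 mm rise to 64 mm and an 8 mm axle joins them at 52 mm. It may stand left or right of the dimmer
- axle_left (a point): centre of the left thumbwheel on its axle, 52 mm above the ledge, axes as the selector's; at selector y = 54 mm. All wheels are alike: white six-sided drum 24 mm wide (along y), flat faces 20 mm and edges 23 mm from the axle, 1 to 6 black dots on the faces as on a die, and at each edge a radial fin 4 mm thick, 24 mm wide, reaching 38 mm from the axle
- axle_mid (a point): centre of the middle thumbwheel, likewise, at selector y = 0. With a face squarely on top, the nearest fins lean 30 degrees (0.524 rad) to either side of vertical; a closed fingertip fits between two fins and can push one along x
- axle_right (a point): centre of the right thumbwheel, likewise, at selector y = -54 mm
- wheel_left (a joint): turn of the left thumbwheel about its axle (selector +y), rad: (d-1)*1.0472 has the face with d dots squarely on top (0: one dot, 1.0472: two ... 5.2360: six). Grows as the wheel's top rolls away to selector +x. Stops at -0.4 and 5.6; no clicks; friction 0.05 N m (about 2 N at a fin) keeps it where it is left
- wheel_mid (a joint): turn of the middle thumbwheel about its axle (selector +y), rad: (d-1)*1.0472 has the face with d dots squarely on top (0: one dot, 1.0472: two ... 5.2360: six). Grows as the wheel's top rolls away to selector +x. Stops at -0.4 and 5.6; no clicks; friction 0.05 N m (about 2 N at a fin) keeps it where it is left
- wheel_right (a joint): turn of the right thumbwheel about its axle (selector +y), rad: (d-1)*1.0472 has the face with d dots squarely on top (0: one dot, 1.0472: two ... 5.2360: six). Grows as the wheel's top rolls away to selector +x. Stops at -0.4 and 5.6; no clicks; friction 0.05 N m (about 2 N at a fin) keeps it where it is left
- dimmer: fixed wooden box, 130 (x) by 120 (y) by 45 mm high, with two concentric knobs on a vertical axis at the middle of its top; origin at the centre of its underside on the ledge, +x away from the robot, +y left (yawed up to 0.3 rad)
- knob_grip (a point): point on the knobs' axis, 78 mm above the ledge, inside the inner knob's bar, axes as the dimmer's (they do not turn with the knob). The bar is black, 12 mm thick, 40 mm long along its pointer direction with a wedge nose and white line at the pointing end, from 63 mm to 89 mm above the ledge, on a foot disc of 32 mm diameter from 60 to 63 mm
- inner_knob (a joint): inner knob's turn, rad, growing clockwise seen from above: at 0 the nose points to dimmer +y, at 1.5708 straight at the long ridge (dimmer +x). Stops at 0 and 2.6; friction 0.03 N m, stays where it is left
- long_mark (a point): the long dark ridge on the dimmer's top, 20 by 5 mm, 4 mm high, centred 49 mm from the knobs' axis at dimmer +x; the other ticks are short and thin
- collar_mark (a point): small white line on the rim of the outer collar, 28 mm from the knobs' axis: turns with the collar. The collar is a low knurled black disc, 60 mm in diameter, its top 58 mm above the ledge; it turns very easily (0.02 N m) and must not be turned
- chair: bystander: loose miniature wooden chair, 45 by 45 mm, 88 mm high, origin under its middle
- pedestal_table: bystander: loose miniature round table, 80 mm across, 62 mm high, origin under its middle
- cradle: bystander: loose miniature open cradle, 85 by 50 by 38 mm, origin under its middle
There are look-alikes about, which are no part of the job. What is shaped like the selector but orange is not meant.

How it is judged (in metres and radians):
On the way, in this order (a step that is already met when the one before it is completed fails the run):
1. the wheels show 4-2-5, each face within 0.21 rad (12 degrees) of squarely on top, before the inner knob reaches the ridge (value of joint wheel_left between 2.9316 and 3.3516 rad and value of joint wheel_mid between 0.8372 and 1.2572 rad and value of joint wheel_right between 3.9788 and 4.3988 rad), for 0.2 s.
2. then the inner knob points at the long ridge within 0.13 rad (7 degrees), the wheels still on 4-2-5 (all of step 1 and value of joint inner_knob between 1.4408 and 1.7008 rad), for 0.2 s.
At the end, for the whole second after the job is handed in: The wheels show 4, 2 and 5 dots on top from left to right, each within 0.21 rad (12 degrees) of square; the inner knob points at the long ridge within 0.13 rad (7 degrees); all are at rest (all of step 2 and velocity of joint wheel_left between -0.05 and 0.05 rad/s and velocity of joint wheel_mid between -0.05 and 0.05 rad/s and velocity of joint wheel_right between -0.05 and 0.05 rad/s and velocity of joint inner_knob between -0.05 and 0.05 rad/s); the robot touches nothing.
It fails at once if the outer collar is disturbed (its mark moves more than 4 mm, some 8 degrees) (distance of collar_mark from where it was at the start of the episode above 0.004 m).
It fails at once if a miniature on the ledge is moved by more than 15 mm (distance of any of chair, pedestal_table, cradle from where it was at the start of the episode above 0.015 m).
It also fails if it takes over 64 s, if anything falls off the work surface, if the arm or the gripper's body presses on something with over 40 N, if the wrist force passes 120 N, or if a joint passes its speed limit or range.

## Working session

There is one attempt and no reset: what is moved stays moved. The work goes in short steps, Python scripts to look and compute and a shell command to move; the robot and the scene stay as the last step left them, time stands still between calls to the robot, and variables do not carry over. Pictures are saved under pics/ and viewed, at most 10 in all, crops included, and the job is handed in when it is done.

```bash
mkdir -p pics
cat > h.py <<'E'
from bench import *
import numpy as np, cv2
from scipy.spatial.transform import Rotation as R
def rot(q): return R.from_quat([q[1],q[2],q[3],q[0]])
def cloud(p):
    z=p["range_z"].astype(float); v,u=np.mgrid[:400,:640]
    c=np.stack([(u-p["cx"])/p["fx"]*z,(v-p["cy"])/p["fy"]*z,z],-1)
    w=c@rot(p["orientation"]).as_matrix().T+np.array(p["eye"]); w[z==0]=np.nan
    return w
def proj(p,P):
    c=(np.atleast_2d(P)-np.array(p["eye"]))@rot(p["orientation"]).as_matrix()
    return np.c_[c[:,0]/c[:,2]*p["fx"]+p["cx"],c[:,1]/c[:,2]*p["fy"]+p["cy"]]
def save(n,im,s=1):
    cv2.imwrite("pics/"+n,cv2.resize(im[:,:,::-1],None,fx=s,fy=s,interpolation=cv2.INTER_CUBIC))
E
python3 - <<'E'
from h import *
o=get_obs(); print(o["tool_pos"],o["tool_rot"],o["time_s"],o["finger_gap"])
ims=[]
for n in("scene","top"):
    p=capture(n); w=cloud(p); ims.append(p["color"]); print(n,np.round(p["eye"]),p["fx"])
    for t in("selector","dimmer","inner_knob","wheel_left","chair","pedestal_table","cradle"):
        for r in recognise(p,t)[:4]:
            l,a,b,c=[int(x) for x in r["rect"]]; print(t,round(r["p"],2),[l,a,b,c],np.round(np.nanmedian(w[a:c,l:b].reshape(-1,3),0)))
save("a.png",np.vstack(ims)[:, :],0.75)
E
```

```text
[162.33387733 628.39745608 229.84267707] [-1.12754047e-04  1.26018653e-01  9.92026940e-01 -1.35504076e-03] 0.0 1.001556766471253
scene [1149.  298.  590.] 412.14257021705833
selector 0.77 [297, 177, 401, 257] [548. 142.  21.]
selector 0.68 [360, 135, 450, 200] [330. 216.  21.]
selector 0.36 [440, 212, 496, 254] [480. 376.   4.]
dimmer 0.71 [173, 176, 250, 235] [ 606. -133.   41.]
inner_knob 0.67 [204, 174, 219, 198] [ 592. -145.   62.]
wheel_left 0.77 [412, 148, 440, 173] [319. 260.  54.]
wheel_left 0.64 [361, 195, 386, 223] [533. 190.  60.]
chair 0.58 [280, 286, 313, 324] [785. 127.  42.]
pedestal_table 0.6 [297, 177, 401, 256] [547. 141.  22.]
pedestal_table 0.59 [138, 236, 186, 281] [ 770. -134.   60.]
cradle 0.77 [439, 211, 495, 255] [481. 374.   3.]
top [ 373.   96. 1135.] 396.1509905568481
selector 0.87 [226, 262, 307, 326] [304. 213.  39.]
selector 0.67 [258, 185, 332, 242] [519. 139.  40.]
dimmer 0.85 [366, 162, 418, 216] [ 589. -133.   45.]
inner_knob 0.4 [309, 203, 324, 229] [511.  80.  63.]
wheel_left 0.83 [241, 271, 258, 298] [329. 256.  54.]
wheel_left 0.53 [271, 191, 283, 219] [540. 187.  61.]
chair 0.59 [291, 113, 309, 138] [779. 127.  43.]
pedestal_table 0.59 [377, 113, 402, 142] [ 766. -130.   62.]
pedestal_table 0.55 [256, 186, 331, 239] [522. 143.  40.]
cradle 0.91 [192, 211, 227, 243] [485. 381.   4.]
```

View pics/a.png

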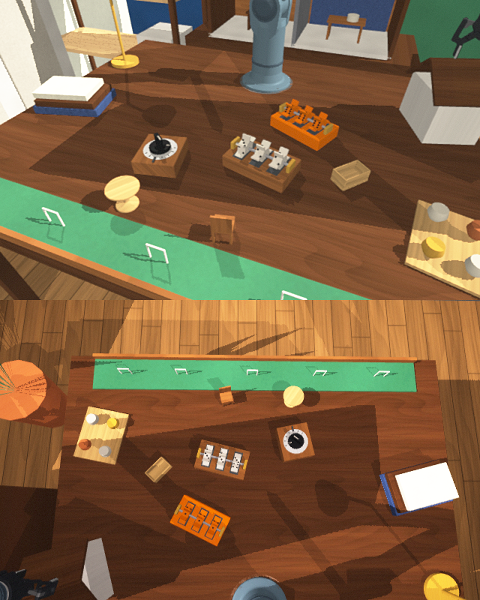

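The wooden selector is at top view px (295,213) and scene px (349,217). The orange look-alike is at top (266,294) and scene (405,167), so it's out. The dimmer is at top (392,189). Next I'll fit the poses and take a close crop.

```bash
cat >> h.py <<'E'
def rect_pose(w,c,r,zl,zh,sx,sy):
    m=(np.hypot(w[...,0]-c[0],w[...,1]-c[1])<r)&(w[...,2]>zl)&(w[...,2]<zh)
    m=cv2.morphologyEx(m.astype(np.uint8),cv2.MORPH_OPEN,np.ones((3,3)))>0
    (cx,cy),(a,b),th=cv2.minAreaRect(w[m][:,:2].astype(np.float32))
    th=np.radians(th); 
    if sx!=sy: th = th if (a<b)==(sx<sy) else th+np.pi/2
    th=(th+np.pi/4)%(np.pi/2)-np.pi/4 if abs(sx-sy)<20 else (th+np.pi/2)%np.pi-np.pi/2
    return cx,cy,th,a,b
E
python3 - <<'E'
from h import *
P={n:capture(n) for n in("scene","top")}
W={n:cloud(P[n]) for n in P}
s=rect_pose(W["top"],(530,142),140,30,48,110,190); d=rect_pose(W["top"],(592,-133),110,36,52,130,120)
print("sel",np.round(s,3)); print("dim",np.round(d,3))
allp=np.vstack([W[n].reshape(-1,3) for n in W]); allp=allp[~np.isnan(allp).any(1)]
c,sn=np.cos(s[2]),np.sin(s[2]); q=allp-[s[0],s[1],0]
L=np.c_[q[:,0]*c+q[:,1]*sn,-q[:,0]*sn+q[:,1]*c,q[:,2]-52]
for n,y in(("L",54),("M",0),("R",-54)):
    m=(abs(L[:,1]-y)<13)&(L[:,2]>-5); l=L[m]; r=np.hypot(l[:,0],l[:,2]); a=np.degrees(np.arctan2(l[:,0],l[:,2]))
    k=(r>27)&(r<42); print(n,k.sum(),np.histogram(a[k],np.arange(-100,101,10))[0], "mod60",np.degrees(np.angle(np.exp(6j*np.radians(a[k])).mean()))/6)
p=P["top"]; a=p["color"][175:250,250:340]; b=p["color"][155:225,355:430]
save("b1.png",a,8); 
q=P["scene"]["color"][170:262,290:405]; save("b2.png",q,6)
import cv2
A=cv2.resize(a,(400,340),interpolation=2);B=cv2.resize(b,(380,340),interpolation=2)
save("b.png",np.hstack([A,B]))
E
```

```text
sel [ 5.23566e+02  1.35964e+02 -2.48000e-01  1.89774e+02  1.10040e+02]
dim [ 5.92200e+02 -1.39870e+02  2.03000e-01  1.30399e+02  1.21715e+02]
L 281 [21  0  0  0  0 58 39  0  0  0  1 61 15  0  0  0  5 71 10  0] mod60 18.045071086724025
M 269 [23  1  0  0  0 58 32  0  0  0  1 64  9  0  0  0  5 69  7  0] mod60 17.774044295355587
R 191 [ 0  0 15 47  1  0  0  0 25 43  0  0  0  0 44 16  0  0  0  0] mod60 -9.442299792784672
```

View pics/b.png

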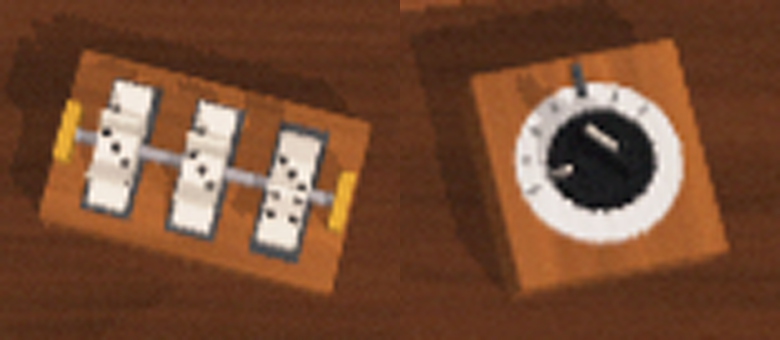

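View pics/b2.png

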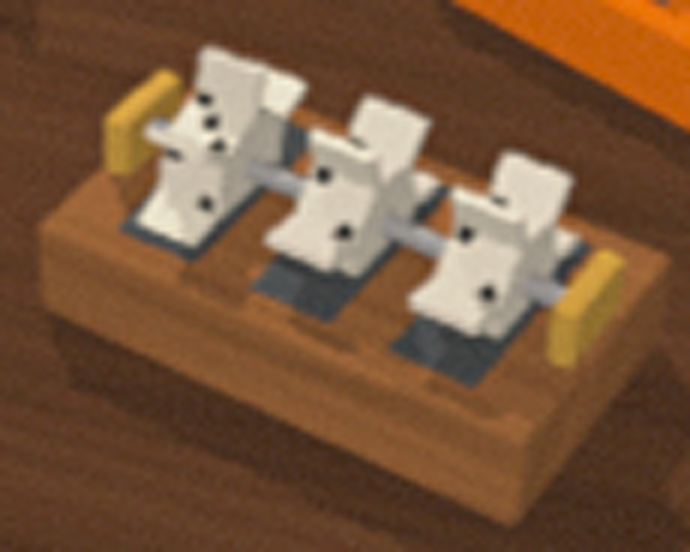

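Choice: the wooden selector, shown in the left crop with wheels at (120,145), (205,165) and (290,190). The crops give these readings:

| Wheel | Dots near the top | Face angle | Turn needed |
|---|---|---|---|
| Left | 3 | −12° | +72° |
| Middle | 3 | −12° | −48° |
| Right | 3 | +21° (4 is next on the robot's side) | +99° |

The tool's axes are already aligned with the selector: tool −x is selector +x, and tool y is selector +y.

```bash
cat >> h.py <<'E'
S=(523.6,136.0,-0.248)
def to(P,name=""):
    o=get_obs(); print(name,"tool delta mm",np.round(rot(o["tool_rot"]).inv().apply(np.array(P)-o["tool_pos"]),1))
def sel(x,y,z): c,s=np.cos(S[2]),np.sin(S[2]); return [S[0]+c*x-s*y,S[1]+s*x+c*y,z]
def status():
    o=get_obs(); c,s=np.cos(S[2]),np.sin(S[2]); d=np.array(o["tool_pos"])-[S[0],S[1],0]
    M=rot(o["tool_rot"]).as_matrix()
    print("t",o["time_s"],"sel xyz",np.round([d[0]*c+d[1]*s,-d[0]*s+d[1]*c,d[2]],1),"F",np.round(o["wrist_force"],1),"gap",round(o["finger_gap"],2),"xang",round(np.arctan2(M[1,0],M[0,0]),3),"tilt",np.round(M[:2,2],3))
E
python3 -c "
from h import *
import bench;print(getattr(bench,'grasp_offset',None))
status(); to(sel(-50,54,130))"
```

```text
18.700000000000003
t 0.9 sel xyz [-471.1  389.7  231.3] F [ 0.1 -0.3 -0.7] gap 1.0 xang 2.889 tilt [-0.  0.]
 tool delta mm [-422.7 -333.7  101.3]
```

```bash
python3 -m handwheel '[[-0.02,-0.016,0,0,1],[-0.025,-0.02,0,0,1],[-0.025,-0.02,0,0,1],[-0.025,-0.02,0,0,1],[-0.025,-0.02,0,0,1],[-0.025,-0.02,0,0,1],[-0.025,-0.02,0,0,1],[-0.025,-0.02,0,0,1],[-0.025,-0.02,0,0,1],[-0.025,-0.02,0,0,1],[-0.025,-0.02,0,0,1],[-0.025,-0.02,0,0,1]]' 40
python3 -m handwheel '[[-0.025,-0.02,0,0,1],[-0.025,-0.02,0,0,1],[-0.025,-0.02,0.01,0,1],[-0.025,-0.02,0.01,0,1],[-0.02,-0.016,0.02,0,1],[-0.01,-0.006,0.02,0,1],[0,0,0.02,0,1],[0,0,0,0,1],[0,0,0,0,1]]'
python3 -c "
from h import *
status(); to(sel(-50,54,77))"
```

```text
time_s: 1.9
tool_pos: [390.0, 325.8, 231.6]
tool_rot: [0.0, 0.126, 0.992, 0.0]
wrist_force: [1.0, 0.3, 0.6]
finger_gap: -0.0
gripper_force: 0.0
time_s: 2.65
tool_pos: [488.5, 195.5, 150.4]
tool_rot: [-0.001, 0.126, 0.992, -0.001]
wrist_force: [0.8, 0.4, -0.1]
finger_gap: 0.002
gripper_force: 0.0
t 2.65 sel xyz [-48.6  49.  150.4] F [ 0.8  0.4 -0.1] gap 0.0 xang 2.889 tilt [-0.003 -0.001]
 tool delta mm [ 1.2  5.1 73.4]
```

```bash
python3 -m handwheel '[[0.001,0.005,0.015,0,1],[0,0,0.02,0,1],[0,0,0.02,0,1],[0,0,0.018,0,1],[0,0,0,0,1],[-0.006,0,0,0,1],[-0.006,0,0,0,1],[-0.006,0,0,0,1],[-0.006,0,0,0,1],[-0.006,0,0,0,1],[-0.006,0,0,0,1],[-0.006,0,0,0,1]]'
python3 -m handwheel '[[-0.006,0,0,0,1],[-0.002,0,0,0,1],[0,0,0,0,1]]'
python3 -c "
from h import *
status()"
```

```text
time_s: 3.65
tool_pos: [516.8, 196.8, 86.0]
tool_rot: [-0.018, 0.123, 0.992, 0.001]
wrist_force: [-39.5, -5.8, 84.2]
finger_gap: 0.0
gripper_force: 45.1
time_s: 3.9
tool_pos: [546.8, 188.8, 85.3]
tool_rot: [0.008, 0.127, 0.992, 0.003]
wrist_force: [3.1, -1.3, 10.1]
finger_gap: 0.003
gripper_force: 4.8
t 3.9 sel xyz [ 9.5 56.9 85.3] F [ 3.1 -1.3 10.1] gap 0.0 xang 2.887 tilt [0.016 0.005]
```

```bash
python3 -m handwheel '[[0,0,-0.01,0,1],[0,0,-0.02,0,1],[0,0,-0.03,0,1],[0.03,0,-0.03,0,1],[0.04,0,0,0,1],[0.04,0,0,0,1],[0.04,0,0,0,1],[0,0,0,0,1]]'
cat >> h.py <<'E'
def wheels(pic=None):
    P={n:capture(n) for n in("scene","top")}
    allp=np.vstack([cloud(P[n]).reshape(-1,3) for n in P]); allp=allp[~np.isnan(allp).any(1)]
    c,sn=np.cos(S[2]),np.sin(S[2]); q=allp-[S[0],S[1],0]
    L=np.c_[q[:,0]*c+q[:,1]*sn,-q[:,0]*sn+q[:,1]*c,q[:,2]-52]
    for n,y in(("L",54),("M",0),("R",-54)):
        l=L[(abs(L[:,1]-y)<13)&(L[:,2]>-5)]; r=np.hypot(l[:,0],l[:,2]); a=np.degrees(np.arctan2(l[:,0],l[:,2]))
        k=(r>27)&(r<42); print(n,k.sum(),np.histogram(a[k],np.arange(-100,101,10))[0],"fin mod60 %.1f"%(np.degrees(np.angle(np.exp(6j*np.radians(a[k])).mean()))/6),"maxr %.1f"%np.percentile(r[r<45],99))
    if pic:
        A=cv2.resize(P["top"]["color"][175:250,250:340],(400,340),interpolation=2);B=cv2.resize(P["scene"]["color"][170:262,290:405],(400,340),interpolation=2)
        save(pic,np.hstack([A,B]))
    return P
E
python3 -c "
from h import *
status();wheels('c.png')"
```

```text
time_s: 4.57
tool_pos: [385.4, 227.5, 167.5]
tool_rot: [-0.004, 0.122, 0.993, -0.0]
wrist_force: [-0.2, 0.2, -0.7]
finger_gap: -0.002
gripper_force: 0.0
t 4.5667 sel xyz [-156.5   54.8  167.5] F [-0.2  0.2 -0.7] gap -0.0 xang 2.897 tilt [-0.007  0.   ]
L 316 [ 8 40  3  0  0  0 39 58  0  0  0  0 40 34  0  0  0  3 54 37] fin mod60 -29.7 maxr 38.8
M 273 [17  2  0  0  0 59 34  0  0  0  0 68  9  0  0  0  3 72  9  0] fin mod60 17.8 maxr 39.4
R 192 [ 0  0 17 46  1  0  0  0 26 42  0  0  0  0 45 15  0  0  0  0] fin mod60 -9.6 maxr 39.7
```

View pics/c.png

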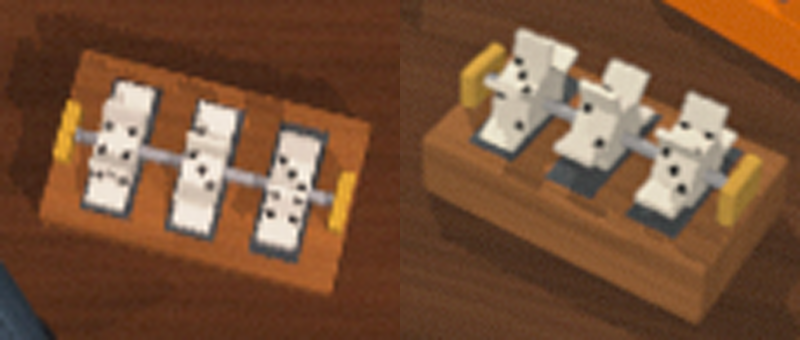

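The left wheel now shows 4, square on top, in both the top crop (118,150) and the scene crop. The middle wheel is next, pushing toward −x.

```bash
python3 -m handwheel '[[-0.024,-0.007,0,0,1],[-0.024,-0.007,0,0,1],[-0.024,-0.007,0,0,1],[-0.024,-0.007,0,0,1],[-0.024,-0.007,0,0,1],[-0.024,-0.007,0,0,1],[-0.024,-0.007,0,0,1],[-0.024,-0.006,0,0,1],[0,0,0.02,0,1],[0,0,0.02,0,1],[0,0,0,0,1],[0,0,0,0,1]]'
python3 -c "
from h import *
status();to(sel(36,0,77))"
```

```text
time_s: 5.67
tool_pos: [566.1, 123.1, 127.2]
tool_rot: [-0.001, 0.127, 0.992, -0.001]
wrist_force: [-0.3, 0.4, 0.2]
finger_gap: 0.001
gripper_force: 0.0
t 5.6667 sel xyz [ 44.4  -2.  127.2] F [-0.3  0.4  0.2] gap 0.0 xang 2.887 tilt [-0.001 -0.002]
 tool delta mm [ 8.4  2.1 50.2]
```

```bash
python3 -m handwheel '[[0.005,0.002,0.02,0,1],[0,0,0.02,0,1],[0,0,0.01,0,1],[0,0,0,0,1],[0.005,0,0,0,1],[0.005,0,0,0,1],[0.005,0,0,0,1]]'
python3 -c "
from h import *
status()"
python3 -m handwheel '[[0.005,0,0,0,1],[0.005,0,0,0,1],[0.005,0,0,0,1],[0.005,0,0,0,1],[0.005,0,0,0,1],[0,0,0,0,1],[0,0,0,0,1]]'
python3 -c "
from h import *
status();wheels()"
```

```text
time_s: 6.25
tool_pos: [547.5, 131.8, 79.2]
tool_rot: [0.001, 0.126, 0.992, 0.001]
wrist_force: [-0.8, -0.4, -0.2]
finger_gap: 0.001
gripper_force: 0.0
t 6.25 sel xyz [24.2  1.8 79.2] F [-0.8 -0.4 -0.2] gap 0.0 xang 2.889 tilt [0.002 0.001]
time_s: 6.83
tool_pos: [521.1, 138.0, 77.3]
tool_rot: [-0.001, 0.126, 0.992, -0.0]
wrist_force: [0.6, -0.1, 1.2]
finger_gap: -0.004
gripper_force: 0.0
t 6.8333 sel xyz [-2.9  1.4 77.3] F [ 0.6 -0.1  1.2] gap -0.0 xang 2.89 tilt [-0.002 -0.   ]
L 171 [ 5  8  0  0  0  0 26 40  0  0  0  0 17 21  0  0  0  0 33 21] fin mod60 -29.6 maxr 38.3
M 159 [ 1 16  0  0  0  0  0  1  0  0 21 33  8 27  0  0  0  0 19 33] fin mod60 27.1 maxr 44.5
R 131 [ 0  0 10 16  1  0  0  0 23 36  0  0  0  1 28 16  0  0  0  0] fin mod60 -10.2 maxr 39.1
```

```bash
python3 -m handwheel '[[0,0,-0.01,0,1],[0,0,-0.02,0,1],[0,0,-0.02,0,1],[0.02,-0.02,0,0,1],[0.02,-0.02,0,0,1],[0,-0.015,0,0,1],[0,0,0,0,1]]'
python3 -c "
from h import *
status();wheels();to(sel(-36,-54,77))"
```

```text
time_s: 7.52
tool_pos: [467.9, 90.8, 127.6]
tool_rot: [-0.001, 0.128, 0.992, -0.001]
wrist_force: [0.6, -0.8, 0.0]
finger_gap: 0.001
gripper_force: 0.0
t 7.5167 sel xyz [-42.9 -57.5 127.6] F [ 0.6 -0.8  0. ] gap 0.0 xang 2.885 tilt [-0.003 -0.001]
L 311 [ 8 40  1  0  0  0 37 56  0  0  0  0 44 31  0  0  0  3 64 27] fin mod60 -30.0 maxr 39.4
M 165 [ 0 17  0  0  0  0 11 46  0  0  0  0  8 27  0  0  0  0 15 41] fin mod60 -28.0 maxr 38.4
R 98 [ 0  0 11 16  0  0  0  0 22 28  0  0  0  0 10 11  0  0  0  0] fin mod60 -9.5 maxr 38.3
 tool delta mm [-4.9 -0.4 51.3]
```

```bash
python3 -m handwheel '[[0,0.003,0.02,0,1],[0,0,0.02,0,1],[0,0,0.01,0,1],[0,0,0,0,1],[-0.006,0,0,0,1],[-0.006,0,0,0,1],[-0.006,0,0,0,1],[-0.006,0,0,0,1],[-0.006,0,0,0,1],[-0.006,0,0,0,1],[-0.006,0,0,0,1],[-0.006,0,0,0,1]]'
python3 -c "
from h import *
status()"
python3 -m handwheel '[[-0.002,0,0,0,1],[0,0,0,0,1],[0,0,-0.01,0,1],[0,0,-0.02,0,1],[0,0,-0.02,0,1],[0.02,0,0,0,1],[0.02,0,0,0,1],[0.016,0,0,0,1],[0,0,0,0,1]]'
python3 -c "
from h import *
status();wheels()"
```

```text
time_s: 8.62
tool_pos: [517.0, 85.2, 77.3]
tool_rot: [-0.001, 0.126, 0.992, -0.0]
wrist_force: [-2.7, 0.6, -0.3]
finger_gap: -0.002
gripper_force: 0.8
t 8.6167 sel xyz [  6.1 -50.9  77.3] F [-2.7  0.6 -0.3] gap -0.0 xang 2.889 tilt [-0.002 -0.   ]
time_s: 9.37
tool_pos: [462.3, 99.6, 128.1]
tool_rot: [-0.001, 0.125, 0.992, 0.001]
wrist_force: [-0.5, 0.4, -0.9]
finger_gap: -0.002
gripper_force: 0.0
t 9.3667 sel xyz [-50.5 -50.3 128.1] F [-0.5  0.4 -0.9] gap -0.0 xang 2.891 tilt [-0.002  0.001]
L 298 [ 7 40  2  0  0  0 26 64  0  0  0  0 44 29  0  0  0  0 64 22] fin mod60 -29.8 maxr 39.1
M 157 [ 0 15  0  0  0  0  9 52  0  0  0  0  7 24  0  0  0  0 18 32] fin mod60 -28.1 maxr 38.0
R 122 [ 0 10 14  0  0  0  0 22 30  0  0  0  0 10 15  0  0  0  0 20] fin mod60 -20.0 maxr 38.5
```

```bash
python3 -m handwheel '[[0,-0.004,0.02,0,1],[0,0,0.02,0,1],[0,0,0.011,0,1],[0,0,0,0,1],[-0.007,0,0,0,1],[-0.007,0,0,0,1],[-0.007,0,0,0,1],[-0.007,0,0,0,1],[-0.007,0,0,0,1],[-0.007,0,0,0,1],[-0.005,0,0,0,1],[-0.005,0,0,0,1]]'
python3 -m handwheel '[[0,0,0,0,1],[0,0,0,0,1]]'
python3 -c "
from h import *
status()"
python3 -m handwheel '[[0,0,-0.01,0,1],[0,0,-0.02,0,1],[0,0,-0.03,0,1],[0.0,0,-0.03,0,1],[0.025,-0.025,-0.03,0,1],[0.025,-0.03,0,0,0.5],[0.025,-0.03,0,0,0.5],[0.025,-0.03,0,0,0.5],[0,0,0,0,0.5]]'
python3 - <<'E'
from h import *
status();P=wheels('d.png')
D=(592.2,-139.9,.203)
w=np.vstack([cloud(P[n]).reshape(-1,3) for n in P]); w=w[~np.isnan(w).any(1)]
c=cloud(P["top"]).reshape(-1,3); col=P["top"]["color"].reshape(-1,3)
for nm,a in(("both",w),("top",c)):
    m=(np.hypot(a[:,0]-D[0],a[:,1]-D[1])<40)&(a[:,2]>72)&(a[:,2]<105); b=a[m]
    r=cv2.minAreaRect(b[:,:2].astype(np.float32)); e,v=np.linalg.eigh(np.cov(b[:,:2].T)); print(nm,m.sum(),r,b.mean(0),"dir",np.arctan2(v[1,1],v[0,1]),np.sqrt(e), b[:,2].max())
m=(np.hypot(c[:,0]-D[0],c[:,1]-D[1])<40)&(c[:,2]>55)&(col.min(1)>130); print("white",np.round(c[m],0)[:40])
p=P["top"];s=P["scene"]
save("e.png",np.hstack([cv2.resize(p["color"][155:225,360:425],(390,420),interpolation=2),cv2.resize(s["color"][165:240,170:255],(400,420),interpolation=2)]))
E
```

```text
time_s: 10.47
tool_pos: [514.2, 81.8, 76.4]
tool_rot: [-0.001, 0.126, 0.992, -0.0]
wrist_force: [-2.0, 0.4, -0.5]
finger_gap: 0.0
gripper_force: 0.9
time_s: 10.63
tool_pos: [515.4, 81.5, 76.9]
tool_rot: [0.001, 0.126, 0.992, -0.0]
wrist_force: [-1.1, 0.2, 0.6]
finger_gap: -0.002
gripper_force: 0.0
t 10.6333 sel xyz [  5.5 -54.8  76.9] F [-1.1  0.2  0.6] gap -0.0 xang 2.888 tilt [ 0.002 -0.   ]
time_s: 11.38
tool_pos: [384.4, -6.9, 192.1]
tool_rot: [-0.004, 0.129, 0.992, 0.001]
wrist_force: [0.3, -0.3, -0.8]
finger_gap: 0.498
gripper_force: 0.0
t 11.3833 sel xyz [ -99.9 -172.7  192.1] F [ 0.3 -0.3 -0.8] gap 0.5 xang 2.883 tilt [-0.007  0.002]
L 311 [ 3 43  5  0  0  0 39 54  0  0  0  0 44 29  0  0  0  1 68 25] fin mod60 -29.9 maxr 39.0
M 292 [ 1 46  5  0  0  0  9 79  0  0  0  0 19 46  0  0  0  2 37 48] fin mod60 -27.8 maxr 39.3
R 272 [ 0 37 21  0  0  0  0 67 10  0  0  0  4 59  0  0  0  1 12 61] fin mod60 -24.1 maxr 39.7
both 207 ((593.4169311523438, -136.23016357421875), (42.54108810424805, 13.047505378723145), 54.49095916748047) [ 594.31081439 -135.29076916   85.01076833] dir 0.9240639698707724 [ 3.77550586 12.10831885] 94.30727447605341
top 85 ((592.5009155273438, -138.08639526367188), (38.43282699584961, 12.626432418823242), 55.0544319152832) [ 591.21104365 -137.81217702   86.6431503 ] dir 0.9151402112391818 [ 3.77800634 11.03996984] 94.30727447605341
white [[ 618. -153.   58.]
 [ 615. -159.   56.]
 [ 602. -126.   92.]
 [ 602. -129.   90.]
 [ 599. -129.   90.]
 [ 600. -132.   88.]
 [ 596. -131.   91.]
 [ 596. -134.   91.]
 [ 594. -134.   90.]
 [ 594. -137.   89.]
 [ 594. -140.   89.]
 [ 595. -169.   56.]
 [ 586. -121.   60.]]
```

View pics/d.png

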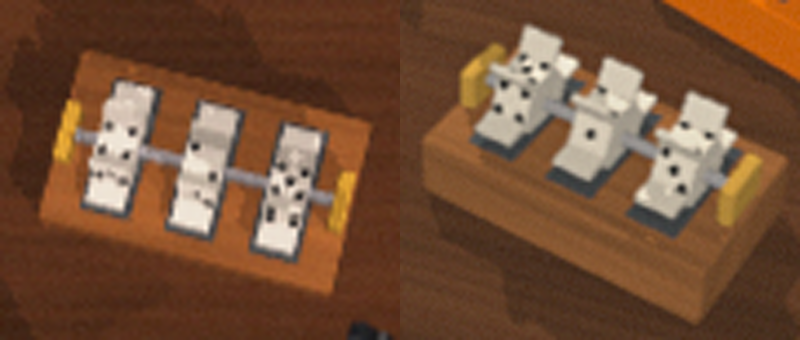

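View pics/e.png

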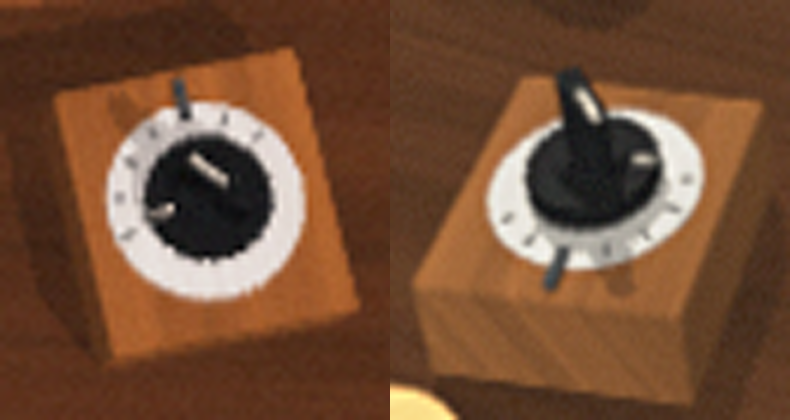

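The right wheel shows 5 (about +6°), the middle 2 (about +2°) and the left 4. The knob's nose, its white line at (210,170) in the left crop, is about 0.75 rad short of the ridge at (180,97). The world bar direction is about 0.94–0.95, and the target is 0.203.

```bash
python3 -c "
from h import *
status();to([592.3,-139.3,120])"
```

```text
t 11.4833 sel xyz [ -94.4 -167.6  194.2] F [-0.3  0.5  0.3] gap 0.5 xang 2.886 tilt [0.002 0.003]
 tool delta mm [-229.1  -80.9   74.2]
```

```bash
python3 -m handwheel '[[-0.02,-0.008,0,0,0.5],[-0.023,-0.008,0,0,0.5],[-0.023,-0.008,0,0,0.5],[-0.023,-0.008,0,0,0.5],[-0.023,-0.008,0,0,0.5],[-0.023,-0.008,0,0,0.5],[-0.023,-0.008,0,0,0.5],[-0.023,-0.008,0,0,0.5],[-0.023,-0.008,0,0,0.5],[-0.023,-0.009,0,0,0.5],[0,0,0,-0.1,0.5],[0,0,0,-0.1,0.5]]'
python3 -m handwheel '[[0,0,0,-0.1,0.5],[0,0,0.01,-0.1,0.5],[0,0,0.01,-0.1,0.5],[0,0,0.01,-0.1,0.5],[0,0,0.01,-0.1,0.5],[0,0,0.01,-0.1,0.5],[0,0,0.01,-0.1,0.5],[0,0,0,-0.1,0.5],[0,0,0,-0.1,0.5],[0,0,0,-0.1,0.5],[0,0,0,0,0.5],[0,0,0,0,0.5]]'
python3 -c "
from h import *
status();print(get_obs()['q']);to([592.3,-139.3,68])"
```

```text
time_s: 12.48
tool_pos: [594.6, -138.5, 193.7]
tool_rot: [0.001, 0.024, 1.0, -0.002]
wrist_force: [0.4, -0.8, 0.1]
finger_gap: 0.501
gripper_force: 0.0
time_s: 13.48
tool_pos: [593.0, -137.2, 133.8]
tool_rot: [0.001, -0.456, 0.89, -0.0]
wrist_force: [-0.3, 0.5, 0.1]
finger_gap: 0.5
gripper_force: 0.0
t 13.4833 sel xyz [ 134.3 -247.8  133.8] F [-0.3  0.5  0.1] gap 0.5 xang -2.196 tilt [ 0.001 -0.   ]
[-0.14178107  0.42451283  0.3726584   1.7992057  -0.1855109   0.95076164
  2.82565106]
 tool delta mm [ 2.2 -0.6 65.8]
```

```bash
python3 -m handwheel '[[0.002,-0.001,0.015,0,0.5],[0,0,0.02,0,0.5],[0,0,0.015,0,0.5],[0,0,0.01,0,0.5],[0,0,0.005,0,0.5],[0,0,0,0,0.5]]'
python3 -c "
from h import *
status();to([592.3,-139.3,68])"
```

```text
time_s: 13.98
tool_pos: [590.5, -139.6, 67.4]
tool_rot: [-0.001, -0.456, 0.89, 0.001]
wrist_force: [0.1, -0.0, 0.3]
finger_gap: 0.502
gripper_force: 0.0
t 13.9833 sel xyz [ 132.5 -250.7   67.4] F [ 0.1 -0.   0.3] gap 0.5 xang -2.195 tilt [-0.002  0.   ]
 tool delta mm [-1.3 -1.3 -0.6]
```

```bash
python3 -m handwheel '[[-0.001,-0.001,0,0,0.7],[0,0,0,0,0.8],[0,0,0,0,0.85],[0,0,0,0,0.9],[0,0,0,0,1],[0,0,0,0,1],[0,0,0,0,1],[0,0,0,0,1]]' 25
python3 -c "
from h import *
status()"
```

```text
time_s: 14.65
tool_pos: [592.0, -138.6, 69.6]
tool_rot: [-0.0, -0.456, 0.89, 0.001]
wrist_force: [-4.4, 1.8, 5.8]
finger_gap: 0.135
gripper_force: 25.7
t 14.65 sel xyz [ 133.7 -249.4   69.6] F [-4.4  1.8  5.8] gap 0.13 xang -2.194 tilt [-0.001  0.002]
```

```bash
python3 -m handwheel '[[0,0,0,0.05,1],[0,0,0,0.08,1],[0,0,0,0.08,1],[0,0,0,0.08,1],[0,0,0,0.08,1],[0,0,0,0.08,1],[0,0,0,0.08,1],[0,0,0,0.08,1],[0,0,0,0.08,1],[0,0,0,0.055,1],[0,0,0,0,1],[0,0,0,0,1]]'
python3 -c "
from h import *
status()"
```

```text
time_s: 15.65
tool_pos: [592.6, -139.5, 69.7]
tool_rot: [0.0, -0.102, 0.995, 0.0]
wrist_force: [-3.4, 1.4, 5.6]
finger_gap: 0.131
gripper_force: 25.7
t 15.65 sel xyz [ 134.5 -250.2   69.7] F [-3.4  1.4  5.6] gap 0.13 xang -2.938 tilt [0. 0.]
```

xang is −2.938 and the target is −2.939, so I'll release, lift and check.

```bash
python3 -m handwheel '[[0,0,0,0,0.8],[0,0,0,0,0.6],[0,0,0,0,0.5],[0,0,0,0,0.5],[0,0,-0.01,0,0.5],[0,0,-0.02,0,0.5],[0,0,-0.03,0,0.5],[0,0,-0.03,0,0.5],[0.03,0,-0.02,0,0.5],[0.03,0,0,0,0.5],[0.03,0,0,0,0.5],[0.03,0,0,0,0.5]]'
python3 -m handwheel '[[0.03,0,0,0,0.5],[0.03,0,0,0,0.5],[0.03,0,0,0,0.5],[0.03,0,0,0,0.5],[0,0,0,0,0.5],[0,0,0,0,0.5]]'
python3 - <<'E'
from h import *
status();P=wheels()
D=(592.2,-139.9)
c=cloud(P["top"]).reshape(-1,3)
m=(np.hypot(c[:,0]-D[0],c[:,1]-D[1])<40)&(c[:,2]>72)&(c[:,2]<105); b=c[m]
e,v=np.linalg.eigh(np.cov(b[:,:2].T)); print(m.sum(),cv2.minAreaRect(b[:,:2].astype(np.float32)),np.arctan2(v[1,1],v[0,1]))
p=P["top"];s=P["scene"]
save("f.png",np.hstack([cv2.resize(p["color"][155:225,360:425],(390,420),interpolation=2),cv2.resize(s["color"][165:240,170:255],(400,420),interpolation=2)]))
E
```

```text
time_s: 16.65
tool_pos: [474.4, -164.5, 180.0]
tool_rot: [0.001, -0.101, 0.995, -0.0]
wrist_force: [-0.8, -0.9, 0.1]
finger_gap: 0.499
gripper_force: 0.0
time_s: 17.15
tool_pos: [356.1, -188.3, 179.0]
tool_rot: [0.001, -0.1, 0.995, 0.001]
wrist_force: [-0.3, 0.4, 0.5]
finger_gap: 0.499
gripper_force: 0.0
t 17.15 sel xyz [ -82.7 -355.5  179. ] F [-0.3  0.4  0.5] gap 0.5 xang -2.942 tilt [0.002 0.002]
L 308 [ 4 44  2  0  0  0 33 58  0  0  0  0 44 30  0  0  0  3 67 23] fin mod60 -30.0 maxr 39.3
M 296 [ 4 38 11  0  0  0 11 76  0  0  0  0 33 38  0  0  0  0 38 47] fin mod60 -27.9 maxr 39.3
R 281 [ 0 44 17  0  0  0  0 71 10  0  0  0  5 61  2  0  0  0  7 64] fin mod60 -24.2 maxr 39.5
80 ((592.3582153320312, -139.3505401611328), (37.07305145263672, 11.901937484741211), 11.590977668762207) -2.9493813647363933
```

View pics/f.png

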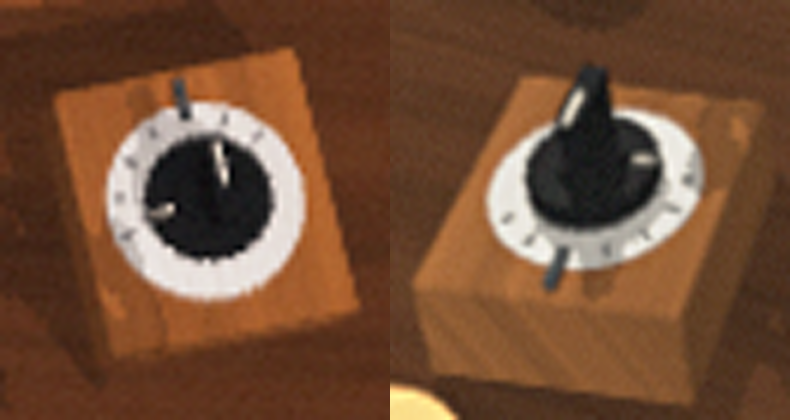

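The bar at (220,165) is parallel to the ridge direction (0.19–0.20 against 0.203 rad). The collar mark is unmoved at (160,210), and the wheels have held.

```bash
python3 -c "
from bench import *
print(job_done())"
```

```text
the job is handed in; nothing more can be done
None
```

I handed the job in at about 17 s of the 64 s limit; the result didn't come back. On the last look the wheels showed 4-2-5 (right wheel about 6° off square, limit 12°), the inner knob pointed at the long ridge within 1°, and the collar mark hadn't moved; I didn't re-measure the miniatures, and the first push on the left wheel briefly read 84 N at the wrist (limit 120 N).

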